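# Make the bearing-ball dish ready to pour

### The job

A pine block covers the small steel cup beside the ball dish: first take it off and lay it flat on the free bench top, away from the cup. Then lift the dish by its handle straight up off its stand, and only then turn it a quarter turn, above the stand, so that its spout comes over the open mouth of the cup; keep it level and the loose ball in its middle the whole time, and pour nothing. Finish while holding the dish still in the air like that, touching neither stand nor cup, and leave the cup and everything else on the bench where it is.

Things in the scene. Friction and masses are not known exactly. Their poses are not given: they have to be found in the camera images.
- dish: Round aluminium dish, 110 mm across, rim 23 mm high, 0.35 kg, loose on the stand. Origin: centre of underside; z up; +x towards its spout, an open channel 30 mm wide, up to 31 mm above the underside, whose end is 115 mm from the centre. Upright rods at y = +-52 mm carry the handle. Floor slopes down to the middle by 4 degrees (9 and 16 farther out), so the ball stays there only if moved smoothly.
- dish_grip (a point): Centre of the dish's straight wooden handle, 95 mm above the dish's underside and right over its middle. The handle runs along the dish's y axis, is 74 mm long, 16 mm wide and 20 mm high; grip it across its width from above.
- spout_tip (a point): End of the dish's spout, on its channel floor: 115 mm from the dish's centre along the dish's +x, 22 mm above the dish's underside (the spout's own underside is 19 mm above it).
- ball_center (a point): Centre of the loose steel ball, 22 mm in diameter, 44 g, that rests in the middle of the dish. It rolls easily.
- stand: Square wooden stand 100 x 100 mm with a round rubber pad, fixed to the bench. The dish stands on the pad, 24 mm above the bench. Origin: centre of its underside on the bench; z up; +x is where the dish's spout starts; the cup stands 125 mm from the centre, either on the +y or on the -y side.
- cup: Small open steel cup, 48 mm across the mouth, 50 mm high, 0.4 kg, standing loose on the bench. Origin: centre of its underside, z up. It starts with the pine block lying over its mouth.
- blank: Plain pine block, 50 mm (x) by 98 mm (y) by 20 mm (z), 60 g, lying flat across the cup's mouth at first, its underside 50 mm above the bench, its length pointing away from the dish. Origin: centre of its underside. The bench round the stand is free to lay it on; a tall green tool box stands at the right (world y below -0.32, x 0.44 to 0.8).
- wax_tin: Round cream tin, 72 mm across, 28 mm high, on the bench on the other side of the stand from the cup; not to be moved. Origin: centre of its underside.
- tape_measure: Yellow tape measure, 37 x 84 x 68 mm, on the bench to the left; not to be moved. Origin: centre of its underside.
- pliers: Pliers with blue handles, 61 x 146 x 14 mm (length along y), on the bench to the right; not to be moved. Origin: centre of its underside.
There are look-alikes about, which are no part of the job. Several things look just like the stand: the one meant starts farthest to the robot's left.

How it is judged:
By the outcome, as a careful person would: the job done as asked, in the order asked, and still so for the second after the job is handed in, while the arm keeps its last pose, push and grip.
It also fails if it takes over 67 s, if anything falls off the work surface, if the arm or the gripper's body presses on something with over 40 N, if the wrist force passes 120 N, or if a joint passes its speed limit or range.

### The arm

A 7-joint arm with a two-finger parallel gripper is mounted at the origin on the work surface; the furniture and walls round the work are solid. World frame = base frame: x ahead of the robot, y to its left, z up, the work surface at z = 0. Lengths are in m, angles in rad, forces in N, time in s.
With the tool pointing down it reaches from about 0.425 to 0.875 m from the base axis. Payload 8.4 kg.
Tool frame: the origin (TCP) lies between the finger pads; the fingertips stand 19 mm ahead of it and the grasp point (between the pads) is the TCP (manip.tcp_to_tips is the distance from the TCP to the fingertips, in m); z points along the fingers, y is the line along which they close (so a half turn about z gives the same grasp; the last joint's range is limited). The gripper opens to 85 mm and grips with 20 to 120 N. Pads are 22 mm wide; open, the fingers measure 114 mm over their backs; the gripper's body (76 mm by 85 mm) begins 54 mm behind the grasp point. The pads swing forward as they close: fully open they stand 13 mm farther back than shut.
Start: joints at [-1.353, 0.333, 0.04, 1.465, -0.013, 1.343, -0.059], TCP at [0.202, 0.618, 0.25] pointing down, gripper open.
Joint ranges: [-2.58, 2.58], [-0.38, 2.09], [-1.3, 1.39], [0.25, 2.4], [-1.5, 4.64], [0.08, 2.09], [-2.65, 2.65]. Speed limits (rad/s): [2.22, 2.22, 2.79, 2.79, 3.14, 3.14, 3.14].

### API

Orientations are given as a unit quaternion [x, y, z, w].
In Python, from rig import manip gives the robot as it stands.
- The arm moves only by the shell command python3 -m handwheel 'ROWS' [FORCE]. ROWS is JSON, a list that holds one entry, the list of rows, each a list of 5 numbers: the finger opening in mm, from 0 to 85.4, then the shift along the tool's x, y, z in units of 25 mm (1.0 is 25 mm), then the turn about the tool's z in degrees. A call has 1 to 20 rows; each row shifts and turns the commanded pose from where the row before left it, along the tool's axes as they then stand; what a row does not reach is not made up. A row lasts 1/10 s, in which the tool goes at most 50 mm and 8.59 degrees, less where a joint would pass 70% of its speed; a pose out of reach is approached as far as the arm can. A call is refused whole if a number of a shift passes 1 or a number of a turn 8.59, either way. A call with a gripper value outside its range is refused whole. The fingers move at their own pace and stop on an object; FORCE is the grip in N (left out, the last holds). Time passes only in rows, so rows that do not move let the fingers close. It gives the time, the measured TCP pose, the force, the opening and the grip force at its end, in the units of the state.
- manip.get_state(): the state, without advancing time (a new reading comes with each control period).
- manip.capture(name): name is "scene" or "top" or "wrist"; returns a dict with "image" (480x640x3 uint8, blue, green, red), "intrinsics" (3x3 intrinsics, pixels), "xyz" and "attitude" of the camera in the world. Camera axes: x right, y down, z forward; pixel columns grow to the right and rows downward; lengths in m; the calibration is good to about 2 mm. A picture is of the moment at which its call begins. There is no depth.
- manip.job_done(): hands the job in; it is judged then, once.
The state is a dict: "t": time; "joints": joint angles; "joint_velocities": joint speeds; "joint_torque": joint torques, N m; "tool_pos": TCP position; "ee_rot": TCP orientation; "wrist_force": force on the tool from outside, world axes, zero at the start; "moment": the same for the moment, N m; "finger_gap": finger opening in m; "gripper_force": force on a finger pad.
Only numpy, scipy, OpenCV 4.12 (cv2) and the standard library are available. Lean on these libraries where they do the work, as an engineer would, in place of code of your own. Each camera call takes 0.05 s, during which the arm holds its last target. There are 200 camera calls.

## Working session

There is one attempt and no reset: what is moved stays moved. The work goes in short steps, Python scripts to look and compute and a shell command to move; the robot and the scene stay as the last step left them, time stands still between calls to the robot, and variables do not carry over. Pictures are saved under pics/ and viewed, at most 10 in all, crops included, and the job is handed in when it is done.

```bash
mkdir -p pics; ls
python3 - <<'E'
from rig import manip
import cv2
s=manip.get_state(); print({k:s[k] for k in('t','tool_pos','ee_rot','finger_gap','wrist_force')})
for n in('scene','top'):
    c=manip.capture(n); cv2.imwrite(f'pics/{n}0.png',c['image']); print(n,c['intrinsics'],c['xyz'],c['attitude'])
E
```

```text
pics
{'t': 0.0, 'tool_pos': array([0.2023497 , 0.61723846, 0.24939138]), 'ee_rot': array([ 1.57732542e-01,  9.87481521e-01, -8.27118951e-04, -8.59405301e-05]), 'finger_gap': 0.08544067478661675, 'wrist_force': array([-0.00259367, -0.06230387,  0.25175504])}
scene [[447.51828706   0.         317.45890771]
 [  0.         447.51828706 248.04981339]
 [  0.           0.           1.        ]] [-0.05683675 -0.76368098  0.5751196 ] [ 0.80316989 -0.26986845  0.16857631 -0.5036578 ]
top [[561.2706079    0.         318.82093991]
 [  0.         561.2706079  233.42357804]
 [  0.           0.           1.        ]] [0.44750327 0.01740086 1.37185536] [-0.70044973  0.71282327 -0.03161298  0.01593025]
```

View pics/top0.png

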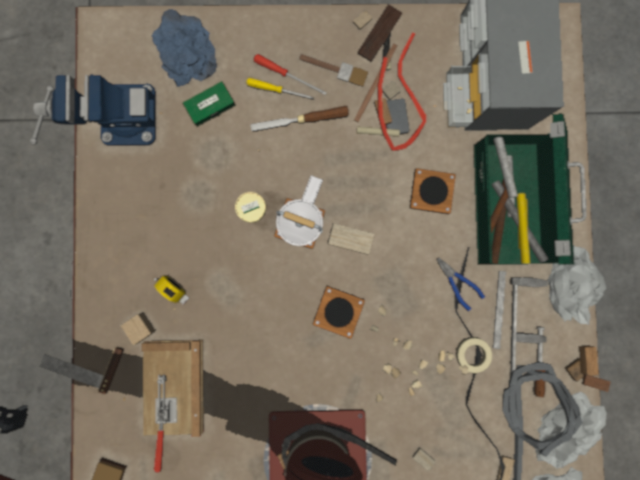

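View pics/scene0.png

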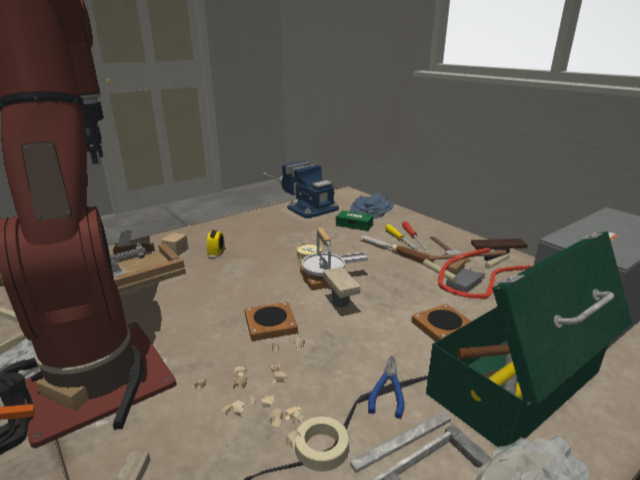

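The top view shows the dish at about (300,222) with its spout towards (314,180) and the block over the cup at (351,238). The wax tin is at (250,207) and the pliers at (460,282). The scene view agrees: the block is on the cup, on the right (-y) side of the dish.

```bash
cat > h.py <<'E'
import numpy as np, cv2
from scipy.spatial.transform import Rotation as R
def ray(c,uv,z):
    uv=np.atleast_2d(np.array(uv,float)); K=c['intrinsics']
    d=np.c_[(uv[:,0]-K[0,2])/K[0,0],(uv[:,1]-K[1,2])/K[1,1],np.ones(len(uv))]
    d=R.from_quat(c['attitude']).apply(d); o=np.array(c['xyz'])
    return o+d*((z-o[2])/d[:,2])[:,None]
def proj(c,p):
    q=R.from_quat(c['attitude']).inv().apply(np.atleast_2d(p)-np.array(c['xyz']))@np.array(c['intrinsics']).T
    return q[:,:2]/q[:,2:]
def blob(c,lo,hi,box,z):
    x0,y0,x1,y1=box; hsv=cv2.cvtColor(c['image'],cv2.COLOR_BGR2HSV)
    m=np.zeros(hsv.shape[:2],np.uint8); m[y0:y1,x0:x1]=cv2.inRange(hsv,np.array(lo),np.array(hi))[y0:y1,x0:x1]
    m=cv2.morphologyEx(m,cv2.MORPH_OPEN,np.ones((2,2)))
    cs,_=cv2.findContours(m,cv2.RETR_EXTERNAL,cv2.CHAIN_APPROX_NONE); k=max(cs,key=cv2.contourArea)
    P=ray(c,k[:,0,:],z)[:,:2]*1000
    (cx,cy),(w,h),a=cv2.minAreaRect(P.astype(np.float32))
    if w<h: a+=90; w,h=h,w
    return np.round([cx,cy,w,h,(a+90)%180-90],1),cv2.minAreaRect(k)[0]
def toolmove(s,dxyz):
    return R.from_quat(s['ee_rot']).inv().apply(dxyz)/0.025
E
python3 - <<'E'
from h import *; from rig import manip
c=manip.capture('top'); im=c['image']; hsv=cv2.cvtColor(im,cv2.COLOR_BGR2HSV)
for u,v in((351,238),(340,235),(300,218),(310,190),(385,240),(320,235),(250,207),(285,225)): print((u,v),hsv[v,u])
cv2.imwrite('pics/c.png',cv2.resize(im[165:265,230:390],None,fx=5,fy=5,interpolation=cv2.INTER_CUBIC))
E
```

```text
(351, 238) [ 19  54 174]
(340, 235) [ 20  54 174]
(300, 218) [ 19 111 182]
(310, 190) [ 18   6 213]
(385, 240) [ 17  55 148]
(320, 235) [ 17  46 154]
(250, 207) [ 35  18 180]
(285, 225) [ 15   5 192]
```

View pics/c.png

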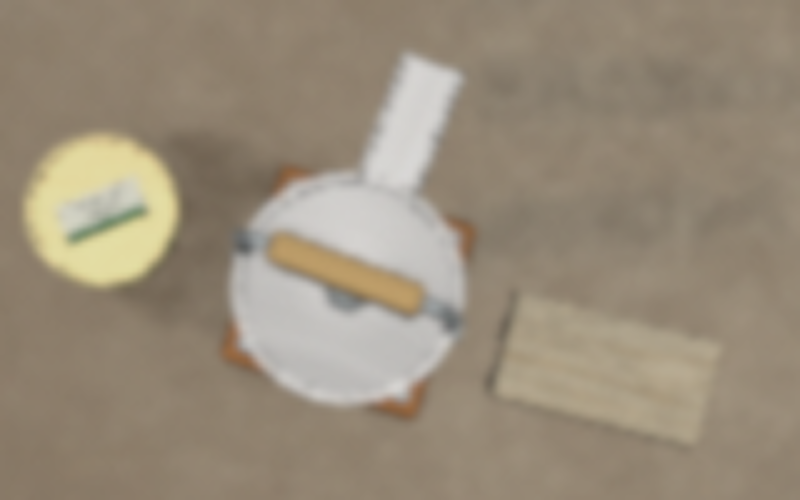

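The crop shows the block's corners at about (516,292), (721,343), (695,444) and (492,392). The handle runs from (268,247) to (425,303), the spout end is at (432,65), and the wax tin is at left.

Run:
```python
from h import *; from rig import manip
c=manip.capture('top')
f=lambda p:np.array(p,float)/5+[230-.4,165-.4]
q=f([(516,292),(721,343),(695,444),(492,392)]); P=ray(c,q,.07)[:,:2]*1000
print('block corners',P.round(),'c',P.mean(0).round(1),'len',np.linalg.norm(P-np.roll(P,1,0),axis=1).round(1),'ang',np.degrees(np.arctan2(*(P[0]-P[1]+P[3]-P[2])[::-1])))
print('handle',blob(c,(10,80,100),(25,255,255),(270,205,330,230),.125))
for n,pt,z in(('spout',(432,65),.055),('rimc',(348,287),.047),('tin',(101,209),.028)): print(n,ray(c,f([pt]),z)*1000)
s=manip.get_state(); r=R.from_quat(s['ee_rot']).as_matrix(); print(r.round(3))
```

```text
block corners [[ 559.  -45.]
 [ 533. -140.]
 [ 486. -127.]
 [ 512.  -33.]] c [522.7 -86.5] len [48.  98.5 48.7 97.4] ang 74.83942389641531
handle (array([561.2,  30.9,  69.9,  13.3,  68.4]), (299.7466125488281, 220.3424835205078))
spout [[668.518616    -8.37196371  55.        ]]
rimc [[564.3745671   33.15106842  47.        ]]
tin [[605.58765013 151.34830079  28.        ]]
[[-0.95   0.312 -0.   ]
 [ 0.312  0.95  -0.001]
 [-0.    -0.001 -1.   ]]
```

```bash
python3 -m handwheel '[[[85,-0.4,-0.4,0,0],[85,-0.78,-0.84,0,0],[85,-0.78,-0.84,0,0],[85,-0.78,-0.84,0,0],[85,-0.78,-0.84,0,0],[85,-0.78,-0.84,0,0],[85,-0.78,-0.84,0,0],[85,-0.78,-0.84,0,0],[85,-0.78,-0.84,0,0],[85,-0.78,-0.84,0,0],[85,-0.78,-0.84,0,0],[85,-0.78,-0.84,0,0],[85,-0.78,-0.84,0,0],[85,-0.78,-0.84,0,0]]]' && python3 -m handwheel '[[[85,-0.78,-0.84,0,0],[85,-0.78,-0.84,0,0],[85,-0.78,-0.84,0,0],[85,-0.78,-0.84,0,0],[85,-0.78,-0.84,0,0],[85,-0.78,-0.84,0,0],[85,-0.78,-0.84,0,0],[85,-0.78,-0.84,0,0],[85,-0.78,-0.84,0,0],[85,-0.78,-0.84,0,0],[85,-0.78,-0.84,0,0],[85,-0.78,-0.84,0,0],[85,-0.78,-0.84,0,0],[85,-0.4,-0.4,0,0]]]' && python3 -m handwheel '[[[85,0,0,0,7.9],[85,0,0,0,7.9],[85,0,0,0,7.9],[85,0,0,0,7.9],[85,0,0,0,7.9],[85,0,0,0,7.9],[85,0,0,0,7.9],[85,0,0,0,7.9],[85,0,0,0,7.9],[85,0,0,0,7.9],[85,0,0,0,7.8],[85,0,0,0,0],[85,0,0,0,0]]]'
python3 - <<'E'
from h import *; from rig import manip
s=manip.get_state(); r=R.from_quat(s['ee_rot']).as_matrix(); print(s['joints'].round(3) if hasattr(s['joints'],'round') else s['joints'],s['tool_pos'],np.degrees(np.arctan2(r[1,1],r[0,1])))
c=manip.capture('wrist'); cv2.imwrite('pics/w1.png',c['image']); print(c['xyz'],c['intrinsics'][0,0])
P=[[.5227,-.0865,.07],[.562,.032,.129]]; print(proj(c,P))
print(toolmove(s,np.array([.5227,-.0865,.070])-s['tool_pos']))
E
```

```text
t: 1.6
tool_pos: [0.365, 0.2644, 0.2503]
ee_rot: [0.158, 0.987, 0.0, -0.0]
wrist_force: [0.2, 0.5, 0.0]
finger_gap: 0.0849
gripper_force: 0.0
t: 3.0
tool_pos: [0.5266, -0.0878, 0.2503]
ee_rot: [0.159, 0.987, -0.0, 0.0]
wrist_force: [0.2, -0.3, -0.3]
finger_gap: 0.0849
gripper_force: 0.0
t: 4.3
tool_pos: [0.5264, -0.0848, 0.2502]
ee_rot: [0.792, 0.611, 0.0, -0.0]
wrist_force: [0.1, -0.4, -0.3]
finger_gap: 0.0849
gripper_force: 0.0
[-0.741  0.108  0.889  1.783 -0.088  1.291 -0.087] [ 0.5264093  -0.08479453  0.25023696] -14.74426453216589
[ 0.54607735 -0.01009001  0.37321463] 396.68142139091657
[[320.95909419 213.88386668]
 [333.28035794  22.98683658]]
[-0.10778643 -0.12359445  7.20946268]
```

View pics/w1.png

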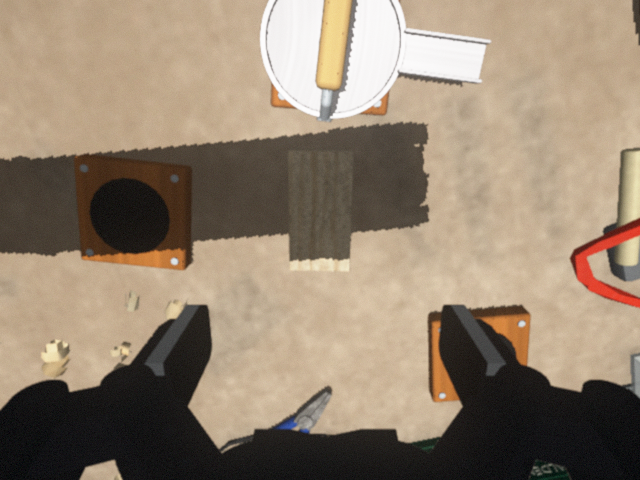

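The wrist view shows the block at columns 288–353 and rows 151–271, centred at about (321,211) against the predicted (321,214). Its long axis is square to the fingers, so I'll go down and grip.

```bash
python3 -m handwheel '[[[85,-0.1,-0.12,0.6,0],[85,0,0,0.9,0],[85,0,0,0.9,0],[85,0,0,0.9,0],[85,0,0,0.9,0],[85,0,0,0.9,0],[85,0,0,0.8,0],[85,0,0,0.6,0],[85,0,0,0.5,0],[85,0,0,0.2,0],[85,0,0,0,0],[65,0,0,0,0],[55,0,0,0,0],[45,0,0,0,0],[40,0,0,0,0],[40,0,0,0,0],[40,0,0,0,0],[40,0,0,0,0]]]' 25
```

```text
t: 6.15
tool_pos: [0.5239, -0.086, 0.0711]
ee_rot: [0.793, 0.609, 0.001, 0.0]
wrist_force: [-0.7, -0.5, 7.2]
finger_gap: 0.0493
gripper_force: 25.9
```

```bash
python3 -m handwheel '[[[40,0,0,-0.2,0],[40,0,0,-0.5,0],[40,0,0,-0.6,0],[40,0,0,-0.6,0],[40,0,0,-0.5,0],[40,-0.4,-0.1,0,0],[40,-0.8,-0.1,0,0],[40,-0.8,-0.1,0,0],[40,-0.8,-0.2,0,0],[40,-0.8,-0.1,0,0],[40,-0.8,-0.1,0,0],[40,-0.6,-0.1,0,0],[40,0,0,0.4,0],[40,0,0,0.7,0],[40,0,0,0.7,0],[40,0,0,0.7,0],[40,0,0,0.6,0],[40,0,0,0.5,0],[40,0,0,0.4,0],[40,0,0,0,0]]]'
python3 -m handwheel '[[[40,0,0,0.2,0],[40,0,0,0.1,0],[40,0,0,0,0],[40,0,0,0,0]]]'
```

```text
t: 8.15
tool_pos: [0.4711, -0.2014, 0.0291]
ee_rot: [0.793, 0.609, -0.001, -0.001]
wrist_force: [-0.1, -0.5, -1.1]
finger_gap: 0.0494
gripper_force: 26.4
t: 8.55
tool_pos: [0.472, -0.2017, 0.0231]
ee_rot: [0.793, 0.609, 0.0, 0.0]
wrist_force: [-1.0, -0.1, -1.3]
finger_gap: 0.0492
gripper_force: 26.4
```

```bash
python3 -m handwheel '[[[40,0,0,0.08,0],[40,0,0,0,0],[40,0,0,0,0]]]'
```

```text
t: 8.85
tool_pos: [0.4719, -0.2016, 0.0209]
ee_rot: [0.793, 0.609, 0.0, 0.0]
wrist_force: [0.3, -0.2, -0.1]
finger_gap: 0.0496
gripper_force: 26.4
```

```bash
python3 -m handwheel '[[[55,0,0,0,0],[65,0,0,0,0],[85,0,0,0,0],[85,0,0,-0.3,0],[85,0,0,-0.7,0],[85,0,0,-1,0],[85,0,0,-1,0],[85,0,0,-1,0],[85,0,0,-1,0],[85,0.5,0.1,-1,1],[85,0.9,0.2,-1,1],[85,0.9,0.2,-1,1],[85,0.9,0.2,-0.8,1],[85,0.9,0.2,-0.4,1],[85,0.9,0.2,0,1],[85,0.7,0,0,0],[85,0.3,0,0,0],[85,0,0,0,0],[85,0,0,0,0]]]'
python3 - <<'E'
from h import *; from rig import manip
s=manip.get_state(); r=R.from_quat(s['ee_rot']).as_matrix(); print(s['tool_pos'],np.degrees(np.arctan2(r[1,1],r[0,1])))
c=manip.capture('wrist'); cv2.imwrite('pics/w2.png',c['image']); t=manip.capture('top'); np.savez('w2.npz',**c); cv2.imwrite('pics/t2.png',t['image']); np.savez('t2.npz',**t)
print(proj(c,[[.562,.032,.129],[.517,-.085,.05]]), proj(t,[[.517,-.085,.05]]))
print(toolmove(s,np.array([.562,.032,.25])-s['tool_pos']))
E
```

```text
t: 10.75
tool_pos: [0.5442, -0.0687, 0.2507]
ee_rot: [0.824, 0.566, -0.0, -0.0]
wrist_force: [0.1, 0.4, -0.6]
finger_gap: 0.0848
gripper_force: 0.0
[ 0.54424412 -0.06867448  0.25070166] -21.008282470447558
[[290.71972262  65.0919392 ]
 [302.15530242 232.85855845]] [[349.55060265 241.05833692]]
[ 4.01393663 -0.78064778  0.02618782]
```

View pics/w2.png

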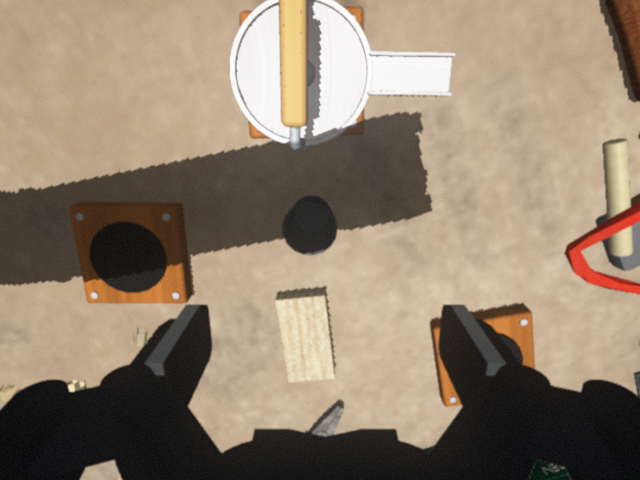

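The wrist view shows the open cup at about (310,226) and the block lying flat at (305,335), clear of it. The handle is at columns 281–306 with its end at row 125, and the ball is just visible at (311,72). Next I'll measure the handle and cup.

Run:
```python
from h import *
c=dict(np.load('w2.npz')); hsv=cv2.cvtColor(c['image'],cv2.COLOR_BGR2HSV)
m=cv2.inRange(hsv,np.array((12,90,120)),np.array((30,255,255)))[0:135,265:320]
for v in(5,30,60,90,115): x=np.where(m[v])[0]+265; print(v,x.min(),x.max(),ray(c,[((x.min()+x.max())/2,v)],.127)[0].round(4))
ys=np.where(m[:, 28])[0]; print('end row',ys.max(),ray(c,[(293,ys.max())],.127))
g=c['image'].max(2)[180:270,270:350]; k=(g<48).astype(np.uint8)
print(np.percentile(g,[5,25,50]))
cs,_=cv2.findContours(k,cv2.RETR_EXTERNAL,cv2.CHAIN_APPROX_NONE); q=max(cs,key=cv2.contourArea)+[270,180]; print(cv2.boundingRect(q))
q=q[:,0,:]; P=ray(c,q,.05)[:,:2]*1000; print('cup z=.05',cv2.minEnclosingCircle(P.astype(np.float32)),cv2.fitEllipse(P.astype(np.float32)))
# rim centre guess: left/right extremes
S=ray(c,[(450,53),(450,94),(230,70),(372,70)],.047); print('spout corners,rim',S.round(4))
cv2.imwrite('pics/c2.png',cv2.resize(c['image'][170:270,250:370],None,fx=5,fy=5,interpolation=cv2.INTER_CUBIC))
```

```text
5 279 306 [0.5746 0.0602 0.127 ]
30 280 306 [0.5701 0.0486 0.127 ]
60 281 306 [0.5644 0.0342 0.127 ]
90 281 306 [0.5583 0.0192 0.127 ]
115 282 306 [0.5532 0.0061 0.127 ]
end row 126 [[5.50217263e-01 4.70681249e-04 1.27000000e-01]]
[39. 46. 78.]
(283, 196, 53, 56)
cup z=.05 ((524.8856201171875, -79.77409362792969), 24.973331451416016) ((525.493408203125, -80.62960815429688), (43.279212951660156, 48.14352798461914), 145.88363647460938)
spout corners,rim [[ 0.6741  0.0061  0.047 ]
 [ 0.6662 -0.0222  0.047 ]
 [ 0.514   0.055   0.047 ]
 [ 0.6153  0.016   0.047 ]]
```

View pics/c2.png

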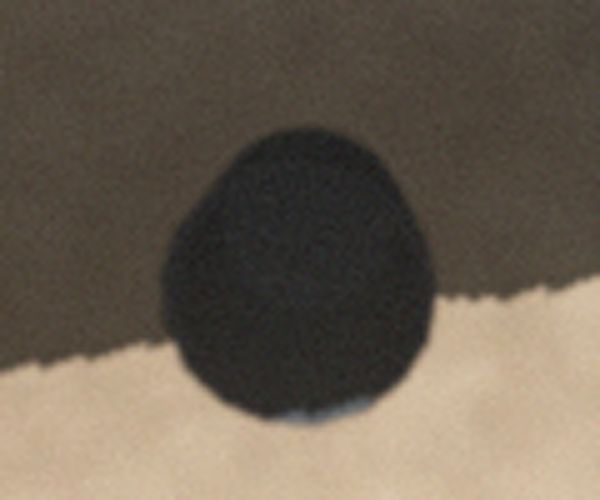

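The crop shows the cup's rim circle at columns 282.6–337 with its bottom at row 254, so its centre is about (310,227.5), or world (0.524,-0.081). Handle centre is about (0.5635,0.034) at yaw -21.5°. I'll move over it.

```bash
python3 -m handwheel '[[[85,0.3,-0.1,0,0.5],[85,0.7,-0.15,0,0],[85,0.8,-0.15,0,0],[85,0.8,-0.15,0,0],[85,0.8,-0.1,0,0],[85,0.5,-0.1,0,0],[85,0.2,0,0.4,0],[85,0,0,0.8,0],[85,0,0,0.8,0],[85,0,0,0.6,0],[85,0,0,0.4,0],[85,0,0,0,0],[85,0,0,0,0]]]'
python3 - <<'E'
from h import *; from rig import manip
s=manip.get_state(); r=R.from_quat(s['ee_rot']).as_matrix(); print(s['joints'],s['tool_pos'],np.degrees(np.arctan2(r[1,1],r[0,1])))
c=manip.capture('wrist'); cv2.imwrite('pics/w3.png',c['image']); np.savez('w3.npz',**c)
hsv=cv2.cvtColor(c['image'],cv2.COLOR_BGR2HSV)
u=proj(c,[[.5635,.034,.129]])[0]; print('pred',u)
m=cv2.inRange(hsv,np.array((12,90,120)),np.array((30,255,255))); x0,x1=int(u[0])-60,int(u[0])+60
for v in range(20,400,40):
    x=np.where(m[v,x0:x1])[0]+x0
    if len(x)>5: print(v,x.min(),x.max(),ray(c,[((x.min()+x.max())/2,v)],.129)[0].round(4))
E
```

```text
t: 12.15
tool_pos: [0.5651, 0.0344, 0.1762]
ee_rot: [0.826, 0.563, 0.0, 0.0]
wrist_force: [0.2, -0.4, -1.0]
finger_gap: 0.085
gripper_force: 0.0
[-0.83187472  0.27154218  0.81682179  1.80098501 -0.21464187  1.16049041
 -0.32191719] [0.56505466 0.03439177 0.17618634] -21.47967534359663
pred [322.254131   282.77737586]
```

View pics/w3.png

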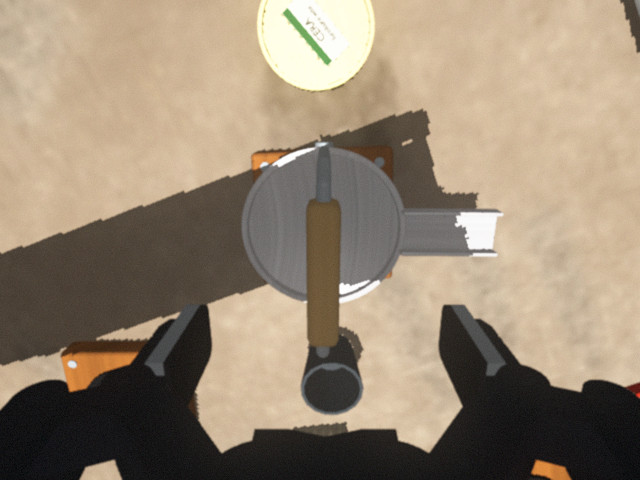

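The wrist view shows the handle at rows 199–347 and columns about 307–341, midway between the fingers and vertical. The cup is seen below it, with its rim at about (332,387).

Run:
```python
from h import *; from rig import manip
c=dict(np.load('w3.npz')); s=manip.get_state(); print(c['xyz'])
P=ray(c,[(323.5,200),(323,347),(308,240),(340,240),(308,320),(339.5,320)],.129)*1000; print(P.round(1),'len',np.linalg.norm(P[0]-P[1]))
C=(P[0]+P[1])/2; d=np.array([C[0]/1000,C[1]/1000,.119])-s['tool_pos']; print(C,d,toolmove(s,d))
q=cv2.cvtColor(c['image'],cv2.COLOR_BGR2GRAY)
print('cup rim',ray(c,[(332,387),(303,388),(362,388),(332,413)],.05)*1000)
print('handle angle',np.degrees(np.arctan2(P[0][1]-P[1][1],P[0][0]-P[1][0])))
```

```text
[0.59324117 0.10638241 0.29911924]
[[578.6  70.6 129. ]
 [551.    1.6 129. ]
 [565.3  56.  129. ]
 [578.8  50.7 129. ]
 [549.8  18.3 129. ]
 [564.   12.7 129. ]] len 74.3225425593851
[564.83257959  36.11814779 129.        ] [-0.00043553  0.00162502 -0.05752799] [ 0.05309887 -0.04201554  2.30110741]
cup rim [[ 524.97686455  -81.7410586    50.        ]
 [ 504.3826408   -74.57160604   50.        ]
 [ 545.62189042  -90.86271236   50.        ]
 [ 516.32590741 -104.02572922   50.        ]]
handle angle 68.22283044801647
```

```bash
python3 -m handwheel '[[[85,0.05,-0.04,0.2,0.3],[60,0,0,0.4,0],[45,0,0,0.5,0],[40,0,0,0.5,0],[35,0,0,0.4,0],[30,0,0,0.2,0],[27,0,0,0.1,0],[24,0,0,0,0],[22,0,0,0,0],[21,0,0,0,0],[20,0,0,0,0],[19,0,0,0,0],[18.5,0,0,0,0],[18,0,0,0,0]]]' 50
```

```text
t: 13.6
tool_pos: [0.5643, 0.0362, 0.1184]
ee_rot: [0.828, 0.561, 0.0, -0.0]
wrist_force: [0.2, 0.1, -0.2]
finger_gap: 0.0176
gripper_force: 0.0
```

```bash
python3 -m handwheel '[[[17.5,0,0,0,0],[17,0,0,0,0],[16.5,0,0,0,0],[16,0,0,0,0],[15.5,0,0,0,0],[15,0,0,0,0],[14,0,0,0,0],[12,0,0,0,0],[10,0,0,0,0],[8,0,0,0,0],[8,0,0,0,0]]]' 50; python3 -c "
from rig import manip; s=manip.get_state(); print(s['wrist_force'],s['moment'],s['tool_pos'])"
```

```text
t: 14.7
tool_pos: [0.5646, 0.0361, 0.1185]
ee_rot: [0.828, 0.561, 0.0, 0.0]
wrist_force: [2.7, -1.9, 3.0]
finger_gap: 0.0152
gripper_force: 49.2
[ 2.65751863 -1.86492783  2.95439604] [-0.23765368 -0.48238514 -0.02294291] [0.56455958 0.03613721 0.11848961]
```

```bash
python3 -m handwheel '[[[8,0,0,-0.02,0],[8,0,0,-0.04,0],[8,0,0,-0.07,0],[8,0,0,-0.1,0],[8,0,0,-0.13,0],[8,0,0,-0.16,0],[8,0,0,-0.18,0],[8,0,0,-0.2,0],[8,0,0,-0.2,0],[8,0,0,-0.2,0],[8,0,0,-0.2,0],[8,0,0,-0.2,0],[8,0,0,-0.18,0],[8,0,0,-0.16,0],[8,0,0,-0.13,0],[8,0,0,-0.1,0],[8,0,0,-0.07,0],[8,0,0,-0.04,0],[8,0,0,-0.02,0],[8,0,0,0,0]]]'
python3 - <<'E'
from h import *; from rig import manip
s=manip.get_state(); print(s['moment'],s['tool_pos'],s['finger_gap'])
c=manip.capture('wrist'); cv2.imwrite('pics/w4.png',c['image'])
E
```

```text
t: 16.7
tool_pos: [0.5643, 0.0362, 0.1783]
ee_rot: [0.828, 0.561, -0.0, -0.0]
wrist_force: [-0.3, -0.6, -3.1]
finger_gap: 0.015
gripper_force: 48.7
[ 0.04149439  0.03911936 -0.05218743] [0.56429353 0.03621631 0.17826285] 0.015032848409963936
```

View pics/w4.png

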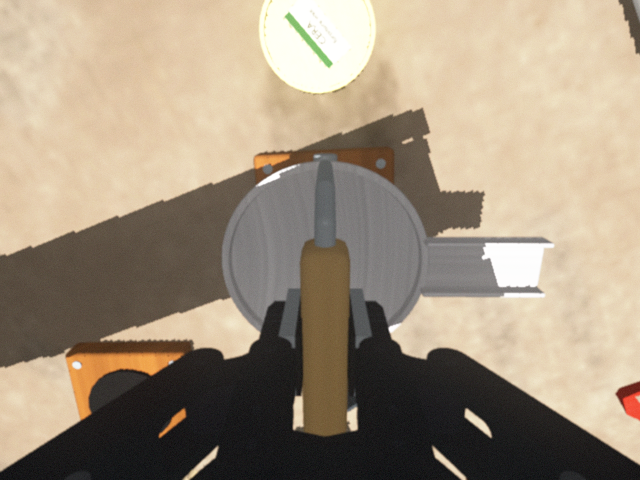

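The ball stays hidden under the handle, so it is in the middle, and the dish hangs level with its spout at right (550,268). I'll turn it smoothly now.

```bash
python3 -m handwheel '[[[8,0,0,0,0.3],[8,0,0,0,0.7],[8,0,0,0,1.2],[8,0,0,0,1.8],[8,0,0,0,2.4],[8,0,0,0,3],[8,0,0,0,3],[8,0,0,0,3],[8,0,0,0,3],[8,0,0,0,3],[8,0,0,0,3],[8,0,0,0,3],[8,0,0,0,3],[8,0,0,0,3],[8,0,0,0,2.4],[8,0,0,0,1.8],[8,0,0,0,1.2],[8,0,0,0,0.7],[8,0,0,0,0.3],[8,0,0,0,0]]]'
python3 -c "
from rig import manip; s=manip.get_state(); print(s['joints'],s['wrist_force'],s['moment'])"
```

```text
t: 18.75
tool_pos: [0.5643, 0.0362, 0.1783]
ee_rot: [0.969, 0.246, -0.0, 0.0]
wrist_force: [0.6, 0.4, -2.6]
finger_gap: 0.0144
gripper_force: 48.7
[-0.93640976  0.3014422   0.9494137   1.80327689 -0.26497612  1.17213961
 -0.97828177] [ 0.60090488  0.40894429 -2.58013724] [ 0.00025208 -0.01884571  0.00420272]
```

```bash
python3 -m handwheel '[[[8,0,0,0,0.3],[8,0,0,0,0.8],[8,0,0,0,1.6],[8,0,0,0,2.4],[8,0,0,0,3.2],[8,0,0,0,3.2],[8,0,0,0,3.2],[8,0,0,0,3.2],[8,0,0,0,3.2],[8,0,0,0,3.2],[8,0,0,0,3.2],[8,0,0,0,3.2],[8,0,0,0,3.2],[8,0,0,0,3.2],[8,0,0,0,3.2],[8,0,0,0,3.2],[8,0,0,0,2.4],[8,0,0,0,1.6],[8,0,0,0,0.8],[8,0,0,0,0.3]]]'
python3 -m handwheel '[[[8,0,0,0,0],[8,0,0,0,0],[8,0,0,0,0],[8,0,0,0,0],[8,0,0,0,0]]]'
python3 - <<'E'
from h import *; from rig import manip
s=manip.get_state(); r=R.from_quat(s['ee_rot']).as_matrix(); print(s['joints'],s['tool_pos'],np.degrees(np.arctan2(r[1,1],r[0,1])),np.degrees(np.arccos(-r[2,2])),s['moment'])
sc=manip.capture('scene'); t=manip.capture('top')
a=cv2.resize(sc['image'][180:340,250:410],None,fx=2.5,fy=2.5,interpolation=cv2.INTER_CUBIC)
b=cv2.resize(t['image'][160:320,230:390],None,fx=2.5,fy=2.5,interpolation=cv2.INTER_CUBIC)
p=s['tool_pos']-[0,0,.095+0]; print('cup/tip scene,top',[((proj(k,[[.525,-.082,.05],list(p[:2]+.115*r[:2,1]*(1 if r[1,1]<0 else -1))+[.1055]])-o)*2.5).round() for k,o in((sc,[250,180]),(t,[230,160]))])
cv2.imwrite('pics/f.png',np.hstack([a,b]))
E
```

```text
t: 20.75
tool_pos: [0.5643, 0.0362, 0.1783]
ee_rot: [0.985, -0.175, -0.0, 0.0]
wrist_force: [-0.0, -0.2, -3.6]
finger_gap: 0.0153
gripper_force: 48.7
t: 21.25
tool_pos: [0.5643, 0.0362, 0.1783]
ee_rot: [0.985, -0.175, -0.0, -0.0]
wrist_force: [0.5, 0.5, -2.7]
finger_gap: 0.0151
gripper_force: 48.7
[-1.06222465  0.37727622  1.13758539  1.807149   -0.36787126  1.19391345
 -1.73464404] [0.56432096 0.03621209 0.17834255] -110.1496647271434 0.0019524162498046934 [ 0.05233507 -0.03004396 -0.01806491]
cup/tip scene,top [array([[226., 260.],
       [220., 202.]]), array([[296., 194.],
       [289., 191.]])]
```

View pics/f.png

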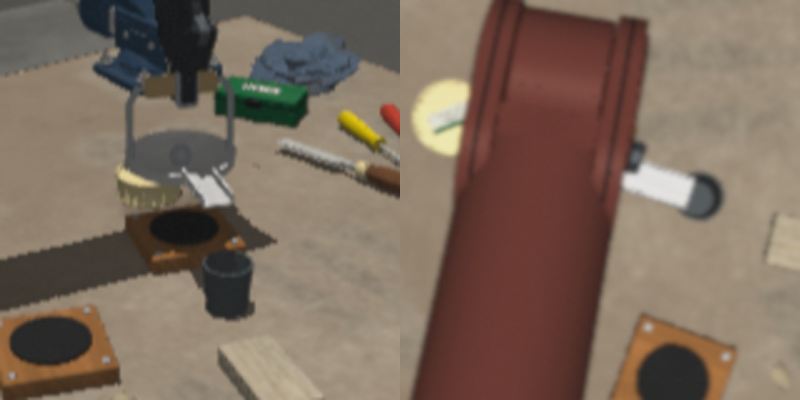

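The scene view shows the ball in the middle of the dish at (181,155), with the dish level and clear of the stand and cup. The top view shows the spout tip at (690,190), inside the cup's mouth, which is centred at about (700,195).

```bash
python3 -c "
from rig import manip; print(manip.job_done())"
```

```text
the job is handed in; nothing more can be done
None
```

The job is handed in, about 21 s into the 67 s: the block lies flat on free bench clear of the cup, and the arm is holding the dish still and level above the stand after its quarter turn, spout over the cup's mouth, ball in the middle and nothing poured.

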